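# Clamp a spice jar in the bench vise with its over-center cam lever

## Task

Stand the tall spice jar upright in the bench jar vise and slide it gently home against both faces of the vee. Then push the vise's lever round, pushing lightly and neither squeezing it nor forcing it against its end stop, until it snaps past center and clamps the jar by itself, ready for its stuck lid to be unscrewed. Leave the other things where they are.

Things in the scene. Friction and masses are not known exactly. Their poses are not given: they have to be found in the camera images.
- clamp: Bench jar vise fixed to the worktop: base plate 222 x 92 x 14 mm (x, y, z); origin at its underside, 1 mm from mid-length. +x runs from the lever end to the vee end, +z up. At the +x end stands a rubber-lined vee, 36 mm high above the plate, open toward -x, its two faces at 45 degrees to x; the jar is pushed toward +x into it. Round the jar's place nothing rises over 36 mm above the plate.
- seat (a point): Point on the top face of the vise's base plate (14 mm above the worktop) where the centre of the jar's foot stands when the jar touches both vee faces; axes as the vise's. It is 55 mm toward +x from the vise's origin.
- jaw: Sprung rubber-faced jaw, 44 mm wide, 4 to 32 mm above the plate, facing the vee, moving along the vise's x only. Origin on the plate's top, 10.5 mm behind its pressing face. With the lever open the face is 5 to 22 mm clear of a seated jar. The lever's cam drives it to the jar and, from first touch, about 7 mm on against its spring; clamped, it presses with about 38 N.
- pivot (a point): On the lever's upright turning axis, 59 mm above the worktop, 75 mm toward -x from the vise's origin, on a round post 62 mm across. The cam's setting on the lever varies and is not measured: center lies 1.1 to 2.3 rad of closing from the lever's start (its direction in the vise differs by up to 0.8 rad), the hard end stop 0.18 rad past center. Center must be felt.
- lever: Cam lever, turning level: hub 48 mm across, flat bar 14 mm wide, 50 to 58 mm above the worktop, upright grip near its end. Origin on the turning axis, 48 mm above the worktop; x points out along the bar. Closing is clockwise seen from above, on the side away from the jaw. More than 18 N on it, also by squeezing, is too much.
- lever_grip (a point): Half-way up the lever's upright black grip: round, 18 to 20 mm across, from 50 to 104 mm above the worktop; this point is 95 mm from the turning axis and 82 mm up. The lever turns freely at first; once the jaw meets the jar it resists with up to about 5 N here and springs back if let go; past center it runs away from a slow push to its end stop and stays.
- jar_centre (a point): Centre, half-way up, of the loose tall slim spice jar with a screw lid that is to be clamped: 45 mm in diameter, 106 mm high (lid from 84 mm up, 43 mm across), about 0.1 kg; point is 53 mm above its foot; z along the jar.
- jar: The same tall jar; origin at the centre of its foot.
- short_jar: Bystander: squat spice jar 38 mm in diameter, 66 mm high, beside the tall jar; the two may have changed places. Origin at the centre of its foot.
- butter: Bystander: wrapped butter stick lying on the worktop, 33 x 120 x 32 mm. Origin at the centre of its underside.
- cutter: Bystander: round metal pastry cutter ring 71 mm in diameter, 30 mm high, on the worktop. Origin at the centre of its underside.
Not all that is in view belongs to the job. What is shaped like the jar but blue is not meant.

How it is judged (in metres and radians):
On the way:
1. the jar stands upright on the plate, home in the vee (within 3 mm), the jaw not yet pressing (horizontal distance between jar_centre and seat below 0.003 m and angle between jar's own z axis and vertical below 0.06 rad and z of jar in the frame of seat between -0.003 and 0.003 m and contact force between jaw and jar below 2 N), for 0.2 s.
At the end, for the whole second after the job is handed in: The tall jar stands upright (within 0.06 rad) on the vise's plate, its axis within 3 mm of the seat, at rest, the jaw pressing it with more than 25 N, and the lever rests past center by itself (horizontal distance between jar_centre and seat below 0.003 m and angle between jar's own z axis and vertical below 0.06 rad and z of jar in the frame of seat between -0.003 and 0.003 m and contact force between jaw and jar above 25 N and angular speed of lever below 0.05 rad/s and linear speed of jar below 0.01 m/s); the robot touches nothing.
It fails at once if the robot loads the lever with more than 18 N (contact force between any of the arm, the fingers and lever above 18 N).
It fails at once if the jar is rammed into the vise with more than 40 N (contact force between jar and clamp above 40 N and contact force between jar and jaw below 3 N).
It fails at once if the jar is tipped (angle between jar's own z axis and vertical above 0.4 rad).
It fails at once if a bystander is disturbed (distance of any of short_jar, butter, cutter from where it was at the start of the episode above 0.02 m or angle between any of short_jar, butter, cutter's own z axis and vertical above 0.3 rad).
It also fails if it takes over 72 s, if anything falls off the work surface, if the arm or the gripper's body presses on something with over 40 N, if the wrist force passes 120 N, or if a joint passes its speed limit or range.

## Robot

A 7-joint arm with a two-finger parallel gripper is mounted at the origin on a cart in front of the work surface, level with it; the furniture and walls round the work are solid. World frame = base frame: x ahead of the robot, y to its left, z up, the work surface at z = 0. Lengths are in mm, angles in rad, forces in N, time in s.
With the tool pointing down it reaches from about 425 to 1025 mm from the base axis. Payload 3.6 kg.
Tool frame: the origin (TCP) lies between the finger pads; the fingertips stand 22 mm ahead of it and the grasp point (between the pads) lies 3 mm ahead of it (nose_length is the distance from the TCP to the fingertips, in mm); z points along the fingers, y is the line along which they close (so a half turn about z gives the same grasp; the last joint's range is limited). The gripper opens to 85 mm and grips with 20 to 120 N. Pads are 22 mm wide; open, the fingers measure 114 mm over their backs; the gripper's body (76 mm by 85 mm) begins 54 mm behind the grasp point. The pads swing forward as they close: fully open they stand 13 mm farther back than shut.
Start: joints at [1.087, 0.591, 0.048, 1.609, -0.033, 0.943, -0.034], TCP at [275.505, -670.617, 253.302] pointing down, gripper open.
Joint ranges: [-2.69, 2.69], [-0.47, 2.24], [-1.27, 1.36], [0.19, 2.51], [-1.53, 4.68], [0.08, 2.07], [-3.09, 3.09]. Speed limits (rad/s): [2.57, 2.57, 3.14, 3.14, 3.14, 3.14, 3.14].

## Interface

Orientations are given as [roll, pitch, yaw] about the fixed x, y, z axes, in that order (R = Rz(yaw) Ry(pitch) Rx(roll)).
In Python, from cell import * gives the robot as it stands.
- The arm moves only by the tool servo_tool, never from a script. Its argument "deltas" is text: rows parted by semicolons, each of 7 numbers parted by spaces: the shift along the world's x, y, z in m, then the turn, a rotation vector about the world's x, y, z in rad, then the finger opening in m, from 0 to 0.0854. A call has 1 to 12 rows; each row shifts and turns the commanded pose from where the row before left it; what a row does not reach is not made up. A row lasts 1/8 s, in which the tool goes at most 62.5 mm and 10.7 degrees, less where a joint would pass 70% of its speed; a pose out of reach is approached as far as the arm can. A call with a gripper value outside its range is refused whole. The fingers move at their own pace and stop on an object; "grip_force" is the grip in N (left out, the last holds). Time passes only in rows, so rows that do not move let the fingers close. It gives the time, the measured TCP pose, the force, the opening and the grip force at its end, in the units of the state.
- read_state(): the state, without advancing time (a new reading comes with each control period).
- camera(name): name is "side" or "top"; returns a dict with "color" (480x640x3 uint8, blue, green, red), "z_map" (480x640 float32, mm along the optical axis (not along the pixel's ray), 0 where there is no reading), "fx", "fy", "cx", "cy" (pixels), "position" and "orientation" of the camera in the world. Camera axes: x right, y up, looking along -z (the intrinsics and any distortion apply to the point x, -y, -z); pixel columns grow to the right and rows downward; lengths in mm; the calibration is good to about 2 mm. A picture is of the moment at which its call begins.
- hand_in(): hands the job in; it is judged then, once.
The state is a dict: "time": time; "joint_pos": joint angles; "qvel": joint speeds; "tau": joint torques, N m; "eef_pos": TCP position; "eef_rot": TCP orientation; "wrist_force": force on the tool from outside, world axes, zero at the start; "moment": the same for the moment, N m; "width": opening from 0.0 (shut) to 1.0 (fully open); "gripper_force": force on a finger pad.
Only numpy, scipy, OpenCV 4.12 (cv2) and the standard library are available. Lean on these libraries where they do the work, as an engineer would, in place of code of your own. Each camera call takes 0.05 s, during which the arm holds its last target. There are 200 camera calls.

## Working session

There is one attempt and no reset: what is moved stays moved. The work goes in short steps, Python scripts to look and compute and a tool call to move; the robot and the scene stay as the last step left them, time stands still between calls to the robot, and variables do not carry over. Pictures are saved under pics/ and viewed, at most 10 in all, crops included, and the job is handed in when it is done.

Besides the shell and the picture viewer there is one more tool, called after ">>>" by a JSON object that holds its "fn" and its "kwargs". servo_tool: Moves the arm, as the interface text tells. Its arguments: {"type":"object","properties":{"deltas":{"type":"string"},"grip_force":{"type":"number"}},"required":["deltas"]}

```bash
mkdir -p pics; ls; cat > h.py <<'E'
from cell import *
import numpy as np, cv2
from scipy.spatial.transform import Rotation as R
def rot(c):
    o=np.array(c["orientation"],float)
    return o if o.shape==(3,3) else R.from_euler('xyz',o).as_matrix()
def cloud(c):
    z=c["z_map"].astype(float); v,u=np.indices(z.shape)
    p=np.stack([(u-c["cx"])/c["fx"]*z,-(v-c["cy"])/c["fy"]*z,-z],-1)
    return p@rot(c).T+np.array(c["position"])
def ray(c,u,v,h):
    d=rot(c)@np.array([(u-c["cx"])/c["fx"],-(v-c["cy"])/c["fy"],-1]); o=np.array(c["position"])
    return o+d*(h-o[2])/d[2]
E
python3 - <<'E'
from h import *
import pickle
for n in ("top","side"):
    c=camera(n); cv2.imwrite(f"pics/{n}0.png",c["color"]); pickle.dump(c,open(n+"0.pkl","wb"))
    print(n,{k:v for k,v in c.items() if k not in("color","z_map")})
print(read_state())
E
```

```text
pics
top {'fx': 455.5234611879873, 'fy': 455.5234611879873, 'cx': 311.2594737517804, 'cy': 237.68671221612624, 'position': array([368.09358708,   1.47014291, 932.5091047 ]), 'orientation': array([ 0.1877892 , -0.00301438, -1.57058113])}
side {'fx': 540.633273475024, 'fy': 540.633273475024, 'cx': 334.764311716418, 'cy': 235.22294159934935, 'position': array([ 86.82722535, 734.79122657, 703.57854367]), 'orientation': array([ 0.93019442, -0.01161523, -2.58392974])}
{'time': 0.1, 'joint_pos': array([ 1.08751868,  0.59204647,  0.04829833,  1.60970842, -0.0333517 ,
        0.94271506, -0.03373726]), 'qvel': array([-4.26076003e-04, -1.90838197e-03,  3.79253389e-04, -2.90394411e-03,
        4.54269631e-05,  1.57772061e-03, -2.87593669e-04]), 'tau': array([ 4.66003432e-03, -5.50002229e+01,  1.55325964e+00, -1.98825949e+01,
        9.72151902e-03,  3.85975552e-03,  1.76000515e-06]), 'eef_pos': array([ 275.24146126, -669.94936551,  252.23588172]), 'eef_rot': array([-3.13952170e+00,  7.17210183e-05,  3.89794900e-01]), 'wrist_force': array([-0.19713902, -0.13609649,  0.57401457]), 'moment': array([ 0.01463749, -0.04149875, -0.0136607 ]), 'gripper_force': 0.0, 'width': 1.0002168585419347}
```

View pics/top0.png

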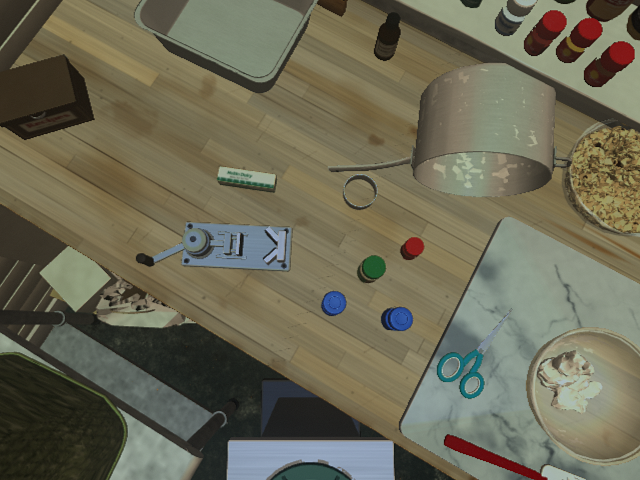

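View pics/side0.png

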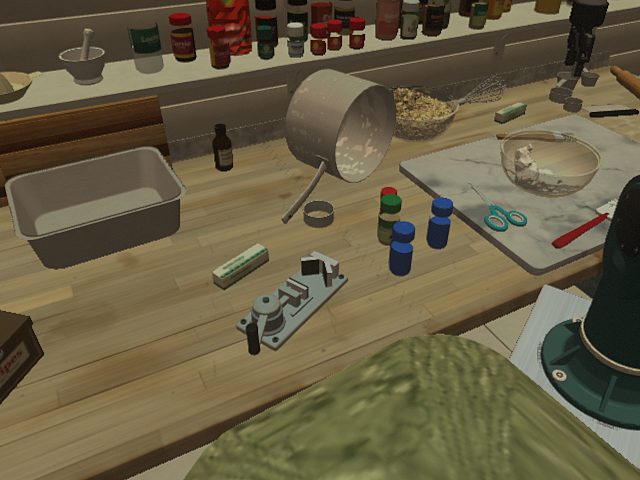

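The candidates for the tall jar are the green lid at top (372,267) / side (390,205), the red lid at top (412,247) / side (389,192), and two blue jars at top (334,302) and (397,318). The blue ones are excluded by the task. Green looks tall and slim and red looks squat, so I'll check heights and view an enlarged crop.

```bash
python3 - <<'E'
from h import *
import pickle
ct=pickle.load(open("top0.pkl","rb")); cs=pickle.load(open("side0.pkl","rb"))
for n,c in(("top",ct),("side",cs)):
    P=cloud(c); hsv=cv2.cvtColor(c["color"],cv2.COLOR_BGR2HSV); h,s,v=cv2.split(hsv)
    roi=np.zeros(h.shape,bool)
    if n=="top": roi[220:345,300:440]=1
    else: roi[180:285,365:465]=1
    for name,m in(("green",(h>45)&(h<85)&(s>120)),("red",((h<6)|(h>174))&(s>150)),("blue",(h>105)&(h<130)&(s>120))):
        k,l,st,ce=cv2.connectedComponentsWithStats((m&roi).astype(np.uint8))
        for i in range(1,k):
            if st[i,4]<40: continue
            p=P[(l==i)]; p=p[p[:,2]>-50]; zt=np.percentile(p[:,2],97)
            t=p[p[:,2]>zt-6]; 
            print(n,name,ce[i].round(),st[i,4],"ztop",zt.round(1),"top mid",((t.min(0)+t.max(0))/2).round(1),"ext",np.ptp(t,axis=0).round(),"mean",t.mean(0).round(1))
# vise: plate top
P=cloud(ct); 
m=(abs(P[...,2]-14)<5); m[:, :170]=0; m[:,305:]=0; m[:210]=0;m[285:]=0
hsv=cv2.cvtColor(ct["color"],cv2.COLOR_BGR2HSV)
col=(hsv[...,0]>95)&(hsv[...,0]<130)&(hsv[...,1]>25)
col[:, :175]=0; col[:,300:]=0; col[:215]=0;col[278:]=0
mm=(m&col)
print("plate px",mm.sum(), "table z",np.median(P[290:300,300:320,2]))
pts=P[mm][:,:2].astype(np.float32); r=cv2.minAreaRect(pts); print("plate rect",r, cv2.boxPoints(r))
for nm,c,b in(("v",ct,(205,285,130,310)),("j",cs,(170,290,365,465))):
    a=c["color"][b[0]:b[1],b[2]:b[3]]; cv2.imwrite(f"pics/c_{nm}.png",cv2.resize(a,None,fx=4,fy=4,interpolation=2))
E
python3 -c "
import cv2,numpy as np
a=cv2.imread('pics/c_v.png');b=cv2.imread('pics/c_j.png');b=cv2.resize(b,None,fx=.65,fy=.65)
o=np.zeros((600,800,3),np.uint8);a=a[:, :720];o[:280,:720]=a[:280];o[280:280+b.shape[0],:b.shape[1]]=b
o[280:600,400:800]=cv2.resize(cv2.imread('pics/side0.png')[240:360,225:375],(400,320));cv2.imwrite('pics/crop1.png',o)"
```

```text
top green [374. 267.] 392 ztop 108.0 top mid [429.8 -66.3 517.3] ext [123. 136. 830.] mean [ 471.4 -114.4  109.5]
top red [413. 247.] 296 ztop 68.0 top mid [ 517.9 -200.7   65.5] ext [33. 34.  7.] mean [ 517.2 -200.7   65.1]
top blue [333. 303.] 451 ztop 108.1 top mid [397.7 -30.2 517.3] ext [ 59.  63. 830.] mean [406.4 -41.6 113.4]
top blue [398. 319.] 522 ztop 107.9 top mid [378.4 -90.  517.2] ext [ 41. 183. 831.] mean [ 378.3 -160.4  109. ]
side green [391. 202.] 266 ztop 108.4 top mid [290.7 300.5 403. ] ext [408. 869. 601.] mean [ 469.1 -104.   112.1]
side red [388. 191.] 101 ztop 68.7 top mid [ 519.4 -199.4   66.3] ext [33. 34.  6.] mean [ 520.8 -200.3   66.5]
side blue [443. 203.] 195 ztop 108.8 top mid [243.  277.1 403.3] ext [312. 915. 601.] mean [ 377.8 -154.   109.3]
side blue [440. 219.] 162 ztop 90.8 top mid [ 377.6 -150.    89.6] ext [35. 21.  9.] mean [ 377.4 -146.3   88.7]
side blue [404. 228.] 250 ztop 108.2 top mid [258.2 337.  403. ] ext [343. 796. 601.] mean [405.7 -32.3 111.3]
side blue [402. 247.] 222 ztop 85.7 top mid [403.6 -24.7  86. ] ext [27. 13.  4.] mean [401.9 -23.   85.5]
plate px 2542 table z -0.4078205125375689
plate rect ((526.5360717773438, 152.29782104492188), (217.42918395996094, 87.12581634521484), 87.2584457397461) [[477.8231    45.791306]
 [564.84924   41.62401 ]
 [575.249    258.80432 ]
 [488.2229   262.97162 ]]
```

View pics/crop1.png

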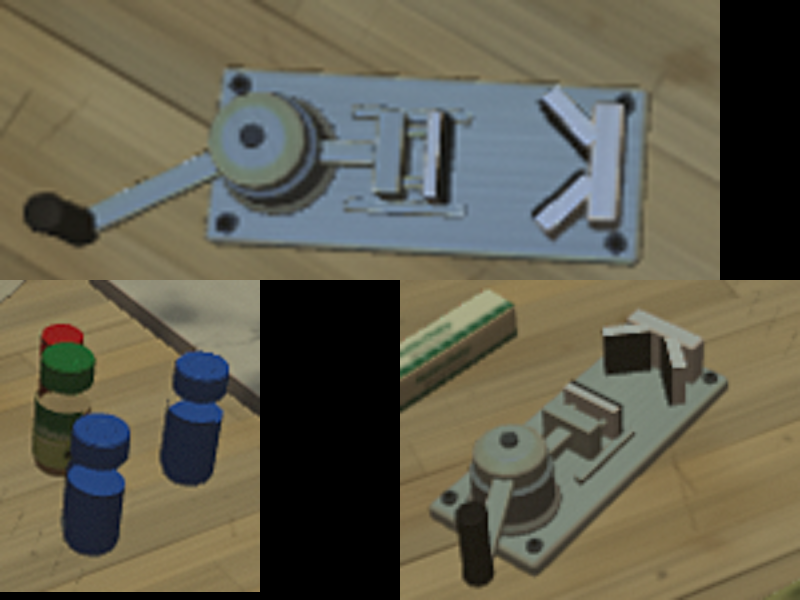

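The crop shows green as the tall, slim jar: 106 mm high with a label, and no blue on it. Red is about 66 mm high, so it is the short jar. The vise's vee is at the right (-y) end, and the lever points left and slightly toward the robot. Next I'll refine the jar, vee, jaw and lever positions.

```bash
python3 - <<'E'
from h import *
import pickle
ct=pickle.load(open("top0.pkl","rb")); cs=pickle.load(open("side0.pkl","rb"))
Pt,Ps=cloud(ct),cloud(cs)
o=np.array([526.5,152.3]); ex=np.array([-.0478,-.9989]); ey=np.array([.9989,-.0478])
def circ(c,P,u0,u1,v0,v1,lo=100,hi=111,xy=(471,-114),r=40):
    q=P[v0:v1,u0:u1].reshape(-1,3); q=q[(q[:,2]>lo)&(q[:,2]<hi)&(np.hypot(*(q[:,:2]-xy).T)<r)]
    return q,cv2.minEnclosingCircle(q[:,:2].astype(np.float32)),cv2.minAreaRect(q[:,:2].astype(np.float32))
for n,P in(("t",Pt),("s",Ps)):
    h=P.reshape(-1,3)
    q=h[(h[:,2]>104)&(h[:,2]<109)&(np.hypot(*(h[:,:2]-[471,-114]).T)<40)]
    print(n,"jar",len(q),cv2.minEnclosingCircle(q[:,:2].astype(np.float32)),q.mean(0))
    L=(h[:,:2]-o)@np.stack([ex,ey],1); 
    inb=(abs(L[:,0])<113)&(abs(L[:,1])<48)
    v=inb&(abs(h[:,2]-50)<3)&(L[:,0]>30); A=L[v]
    print(" vee top n",len(A),"x",A.min(0),A.max(0), "z",np.median(h[v,2]))
    # vee inner edges : for each lateral bin, min x
    for b in range(-32,33,4):
        s=A[(abs(A[:,1]-b)<2)]
        if len(s)>2: print("  ",b,s[:,0].min().round(1),s[:,0].max().round(1))
    j=inb&(h[:,2]>38)&(h[:,2]<49)&(L[:,0]>-35)&(L[:,0]<30); A=L[j]
    if len(A): print(" jaw top",len(A),np.percentile(A,2,axis=0),np.percentile(A,98,axis=0),np.median(h[j,2]))
    p=(abs(L[:,0]+75)<60)&(abs(L[:,1])<45)&(h[:,2]>58)&(h[:,2]<95); A=h[p]
    q=A[(A[:,2]>62)]; print(" post z",np.percentile(h[p,2],[5,50,95]), cv2.minEnclosingCircle(A[:,:2].astype(np.float32)))
    g=(L[:,0]<-125)&(L[:,0]>-215)&(abs(L[:,1])<80)&(h[:,2]>85)&(h[:,2]<108); A=h[g]
    q=A[A[:,2]>98]; print(" grip",len(A),len(q),cv2.minEnclosingCircle(q[:,:2].astype(np.float32)),q.mean(0))
    b=(h[:,2]>27)&(h[:,2]<36)&(h[:,0]>590)&(h[:,0]<760)&(h[:,1]>50)&(h[:,1]<260)
    print(" butter",cv2.minAreaRect(h[b][:,:2].astype(np.float32)))
for (u,v,z) in((31/4+130,205+212/4,104),): print("grip top ray",ray(ct,u+4,v,z))
print("pivot ray",ray(ct,130+252/4,205+135/4,75))
for z in (59,67): print(z,ray(ct,130+252/4,205+135/4,z))
E
```

```text
t jar 305 ((472.5060729980469, -115.82035827636719), 20.975112915039062) [ 472.88164402 -116.16402984  105.6786177 ]
 vee top n 412 x [ 60.23334028 -35.9144576 ] [101.623015   35.9341853] z 49.39170769161444
   -32 62.5 95.8
   -28 60.2 101.6
   -24 62.1 101.4
   -20 67.6 101.3
   -16 69.5 100.9
   -12 73.1 100.7
   -8 79.0 100.4
   -4 82.4 100.2
   0 86.0 100.0
   4 82.0 99.6
   8 79.8 101.4
   12 73.7 101.2
   16 71.5 101.1
   20 65.0 100.7
   24 64.7 100.5
   28 60.5 100.3
   32 64.3 74.4
 jaw top 295 [-24.55212008 -20.78471188] [14.39418009 20.12023049] 45.10369231188497
 post z [58.64649157 65.59857895 70.93842553] ((519.2943725585938, 246.88626098632812), 46.345760345458984)
 grip 111 87 ((488.2955322265625, 312.18426513671875), 9.427162170410156) [488.33766617 311.6834446  103.10272936]
 butter ((667.4188842773438, 133.17880249023438), (120.12688446044922, 33.61282730102539), 80.91004180908203)
s jar 189 ((473.59381103515625, -114.13660430908203), 22.340896606445312) [ 473.61901685 -113.55397165  106.21013141]
 vee top n 334 x [ 57.42568846 -33.83371491] [101.27665649  36.4201
[... 211 characters left out ...]
2 71.9 98.6
   16 69.1 97.1
   20 64.6 101.3
   24 61.1 100.2
   28 57.8 98.7
   32 59.3 95.7
 jaw top 365 [-32.22941281 -20.07741389] [12.17658604 22.17640789] 45.223172766157745
 post z [58.49888025 65.95068419 71.12171461] ((516.8719482421875, 247.76451110839844), 46.776702880859375)
 grip 186 117 ((489.972412109375, 314.556396484375), 10.096491813659668) [488.4004376  315.32479343 103.49054546]
 butter ((668.666015625, 136.35922241210938), (121.21906280517578, 35.47310256958008), 82.51687622070312)
grip top ray [487.37434492 309.83444906 104.        ]
pivot ray [528.79614915 225.24496308  75.        ]
59 [531.79464909 229.42030898  59.        ]
67 [530.29539912 227.33263603  67.        ]
```

>>> {"fn": "servo_tool", "kwargs": {"deltas": "0.0165 0.0463 0 0 0 -0.0365 0.0854;0.0165 0.0463 0 0 0 -0.0365 0.0854;0.0165 0.0463 0 0 0 -0.0365 0.0854;0.0165 0.0463 0 0 0 -0.0365 0.0854;0.0165 0.0463 0 0 0 -0.0365 0.0854;0.0165 0.0463 0 0 0 -0.0365 0.0854;0.0165 0.0463 0 0 0 -0.0365 0.0854;0.0165 0.0463 0 0 0 -0.0365 0.0854;0.0165 0.0463 0 0 0 -0.0365 0.0854;0.0165 0.0463 0 0 0 -0.0365 0.0854;0.0165 0.0463 0 0 0 -0.0365 0.0854;0.0165 0.0463 0 0 0 -0.0365 0.0854", "grip_force": 20}}

```text
time: 1.6
eef_pos: [473.7, -113.4, 253.2]
eef_rot: [3.142, 0.0, -0.049]
wrist_force: [1.4, -0.3, -0.3]
width: 1.003
gripper_force: 0.0
```

>>> {"fn": "servo_tool", "kwargs": {"deltas": "-0.0005 -0.001 -0.03 0 0 0 0.0854;0 0 -0.03 0 0 0 0.0854;0 0 -0.03 0 0 0 0.0854;0 0 -0.03 0 0 0 0.0854;0 0 -0.03 0 0 0 0.0854;0 0 -0.025 0 0 0 0.0854;0 0 -0.01 0 0 0 0.0854;0 0 0 0 0 0 0.0854"}}

```text
time: 2.6
eef_pos: [472.8, -116.0, 67.9]
eef_rot: [-3.141, 0.001, -0.048]
wrist_force: [-0.4, 0.5, 0.5]
width: 1.001
gripper_force: 0.0
```

>>> {"fn": "servo_tool", "kwargs": {"deltas": "0 0 0 0 0 0 0.04;0 0 0 0 0 0 0.04;0 0 0 0 0 0 0.04;0 0 0 0 0 0 0.04;0 0 0 0 0 0 0.04;0 0 0 0 0 0 0.04;0 0 0 0 0 0 0.04;0 0 0 0 0 0 0.04", "grip_force": 25}}

```text
time: 3.6
eef_pos: [473.5, -116.2, 69.3]
eef_rot: [3.141, -0.002, -0.048]
wrist_force: [-0.3, 0.6, 6.0]
width: 0.528
gripper_force: 25.2
```

>>> {"fn": "servo_tool", "kwargs": {"deltas": "0 0 0.02 0 0 0 0.04;0 0 0.03 0 0 0 0.04;0 0 0.03 0 0 0 0.04;0.005 0.02 0 0 0 0 0.04;0.008 0.037 0 0 0 0 0.04;0.008 0.037 0 0 0 0 0.04;0.008 0.037 0 0 0 0 0.04;0.008 0.037 0 0 0 0 0.04;0.008 0.035 0 0 0 0 0.04;0.006 0.02 0 0 0 0 0.04;0 0 0 0 0 0 0.04;0 0 0 0 0 0 0.04"}}

```text
time: 5.1
eef_pos: [523.4, 105.0, 148.2]
eef_rot: [3.14, 0.001, -0.05]
wrist_force: [-0.3, -0.5, -1.1]
width: 0.525
gripper_force: 26.0
```

```bash
python3 - <<'E'
from h import *
s=read_state(); print(s["eef_pos"],s["wrist_force"],s["width"])
o=[]
for n,b in(("top",(190,290,200,330)),("side",(200,330,230,400))):
    c=camera(n); o.append(cv2.resize(c["color"][b[0]:b[1],b[2]:b[3]],(400,300)))
    P=cloud(c); hsv=cv2.cvtColor(c["color"],cv2.COLOR_BGR2HSV); h,sa,v=cv2.split(hsv)
    m=(h>45)&(h<85)&(sa>100)
    q=P[m]; q=q[np.hypot(*(q[:,:2]-[525,107]).T)<40]
    print(n,len(q), q.min(0) if len(q) else 0,q.max(0) if len(q) else 0)
cv2.imwrite("pics/held.png",np.hstack(o))
E
```

```text
[523.39364844 105.03115201 148.21375527] [-0.26353119 -0.48096021 -1.12299987] 0.5246638682931133
top 33 [489.43642485  84.10698602 168.10538972] [518.09315988 142.95500282 504.05055858]
side 438 [489.30192768  75.75722946 121.93474848] [544.10766583 146.85938774 526.25315707]
```

View pics/held.png

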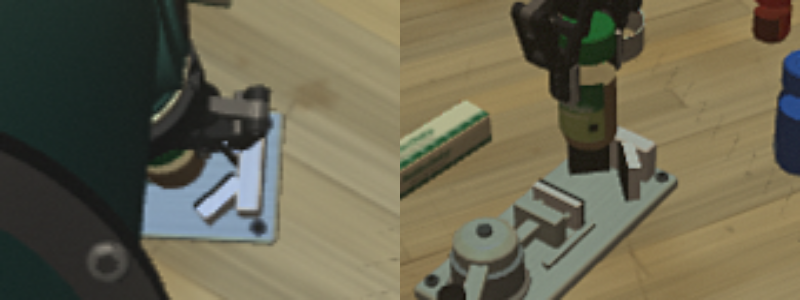

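The picture shows the jar held upright over the gap between jaw and vee. Next I lower it.

>>> {"fn": "servo_tool", "kwargs": {"deltas": "0.0005 0.002 -0.02 0 0 0 0.04;0 0 -0.02 0 0 0 0.04;0 0 -0.014 0 0 0 0.04;0 0 -0.005 0 0 0 0.04;0 0 -0.002 0 0 0 0.04;0 0 -0.001 0 0 0 0.04;0 0 0 0 0 0 0.04"}}

```text
time: 6.08
eef_pos: [524.8, 109.1, 86.7]
eef_rot: [-3.141, -0.001, -0.048]
wrist_force: [-0.1, -0.2, -1.4]
width: 0.531
gripper_force: 26.0
```

>>> {"fn": "servo_tool", "kwargs": {"deltas": "0 0 -0.001 0 0 0 0.04;0 0 -0.001 0 0 0 0.04;0 0 0 0 0 0 0.04;0 0 0 0 0 0 0.04"}}

```text
time: 6.58
eef_pos: [524.5, 109.0, 84.3]
eef_rot: [3.142, -0.0, -0.048]
wrist_force: [0.2, 0.1, -0.5]
width: 0.532
gripper_force: 26.0
```

>>> {"fn": "servo_tool", "kwargs": {"deltas": "0 0 -0.0005 0 0 0 0.04;0 0 -0.0005 0 0 0 0.04;0 0 0 0 0 0 0.04;0 0 0 0 0 0 0.04"}}

```text
time: 7.08
eef_pos: [524.5, 109.0, 83.4]
eef_rot: [-3.142, 0.0, -0.048]
wrist_force: [-0.3, -0.4, 1.2]
width: 0.525
gripper_force: 26.2
```

>>> {"fn": "servo_tool", "kwargs": {"deltas": "0 0 -0.0005 0 0 0 0.04;0 0 0 0 0 0 0.04;0 0 0 0 0 0 0.04"}}

```text
time: 7.45
eef_pos: [524.5, 109.0, 83.3]
eef_rot: [-3.141, -0.0, -0.048]
wrist_force: [-1.2, -1.0, 5.3]
width: 0.527
gripper_force: 26.6
```

>>> {"fn": "servo_tool", "kwargs": {"deltas": "0 0 0.0004 0 0 0 0.04;-0.0001 -0.002 0 0 0 0 0.04;-0.0001 -0.002 0 0 0 0 0.04;-0.0001 -0.001 0 0 0 0 0.04;0 -0.001 0 0 0 0 0.04;0 0 0 0 0 0 0.04"}}

```text
time: 8.2
eef_pos: [524.7, 103.1, 83.3]
eef_rot: [-3.141, -0.001, -0.048]
wrist_force: [0.5, 2.8, 4.0]
width: 0.525
gripper_force: 26.3
```

>>> {"fn": "servo_tool", "kwargs": {"deltas": "-0.0001 -0.001 0 0 0 0 0.04;0 -0.001 0 0 0 0 0.04;0 0 0 0 0 0 0.04;0 0 0 0 0 0 0.04"}}

```text
time: 8.7
eef_pos: [524.4, 101.1, 83.3]
eef_rot: [-3.141, -0.001, -0.048]
wrist_force: [1.3, 3.1, 5.5]
width: 0.529
gripper_force: 26.4
```

>>> {"fn": "servo_tool", "kwargs": {"deltas": "0 -0.0005 0.0004 0 0 0 0.04;0 -0.0005 0 0 0 0 0.04;0 0 0 0 0 0 0.04;0 0 0 0 0 0 0.04"}}

```text
time: 9.2
eef_pos: [523.7, 99.4, 83.4]
eef_rot: [3.141, 0.001, -0.049]
wrist_force: [-0.5, 1.2, 0.6]
width: 0.521
gripper_force: 26.1
```

>>> {"fn": "servo_tool", "kwargs": {"deltas": "0 -0.0005 0 0 0 0 0.04;0 -0.0005 0 0 0 0 0.04;0 0 0 0 0 0 0.04;0 0 0 0 0 0 0.04"}}

```text
time: 9.7
eef_pos: [524.0, 99.0, 83.5]
eef_rot: [3.141, 0.0, -0.048]
wrist_force: [0.1, 0.6, -0.9]
width: 0.526
gripper_force: 25.9
```

>>> {"fn": "servo_tool", "kwargs": {"deltas": "0 -0.0005 0 0 0 0 0.04;0 -0.0005 0 0 0 0 0.04;0 0 0 0 0 0 0.04;0 0 0 0 0 0 0.04"}}

```text
time: 10.2
eef_pos: [524.2, 98.5, 83.6]
eef_rot: [-3.141, -0.0, -0.048]
wrist_force: [0.5, 4.1, -1.3]
width: 0.527
gripper_force: 25.9
```

>>> {"fn": "servo_tool", "kwargs": {"deltas": "0 -0.0005 0 0 0 0 0.04;0 -0.0005 0 0 0 0 0.04;0 0 0 0 0 0 0.04;0 0 0 0 0 0 0.04"}}

```text
time: 10.7
eef_pos: [524.3, 98.4, 83.7]
eef_rot: [-3.14, -0.001, -0.047]
wrist_force: [2.0, 4.9, -2.1]
width: 0.525
gripper_force: 25.8
```

>>> {"fn": "servo_tool", "kwargs": {"deltas": "0.0006 -0.0005 0 0 0 0 0.04;0 -0.0005 0 0 0 0 0.04;0 0 0 0 0 0 0.04;0 0 0 0 0 0 0.04"}}

```text
time: 11.2
eef_pos: [524.4, 98.3, 83.7]
eef_rot: [-3.139, 0.001, -0.046]
wrist_force: [0.1, 7.2, -1.3]
width: 0.526
gripper_force: 25.9
```

>>> {"fn": "servo_tool", "kwargs": {"deltas": "0.0004 -0.0005 -0.0003 0 0 0 0.04;0 -0.0005 0 0 0 0 0.04;0 0 0 0 0 0 0.04;0 0 0 0 0 0 0.04"}}

```text
time: 11.7
eef_pos: [524.5, 98.2, 83.6]
eef_rot: [-3.138, 0.001, -0.046]
wrist_force: [-1.7, 9.3, 1.9]
width: 0.53
gripper_force: 26.1
```

>>> {"fn": "servo_tool", "kwargs": {"deltas": "-0.0002 0.0006 -0.0003 0 0 0 0.04;0 0 0 0 0 0 0.04;0 0 0 0 0 0 0.06;0 0 0 0 0 0 0.06;0 0 0 0 0 0 0.06;0 0 0 0 0 0 0.08;0 0 0 0 0 0 0.08;0 0 0 0 0 0 0.08;0 0 0 0 0 0 0.08;0 0 0 0 0 0 0.08"}}

```text
time: 12.95
eef_pos: [524.9, 95.6, 83.0]
eef_rot: [-3.142, 0.0, -0.048]
wrist_force: [0.7, 0.1, -0.3]
width: 0.935
gripper_force: 0.0
```

>>> {"fn": "servo_tool", "kwargs": {"deltas": "0 0 0.01 0 0 0 0.08;0 0 0.03 0 0 0 0.08;0 0 0.04 0 0 0 0.08;0 0 0.04 0 0 0 0.08;0.0 0.03 0.01 0 0 0 0.08;0.0 0.05 0 0 0 0 0.08;0 0.05 0 0 0 0 0.08;0 0.05 0 0 0 0 0.08;-0.02 0.05 0 0 0 0 0.04;-0.03 0.03 0 0 0 0 0.01;-0.02 0.02 0 0 0 0 0"}}

```text
time: 14.32
eef_pos: [452.8, 377.8, 213.5]
eef_rot: [-3.141, 0.001, -0.045]
wrist_force: [0.3, 0.4, 0.1]
width: 0.299
gripper_force: 0.0
```

```bash
python3 - <<'E'
from h import *
s=read_state(); print(s["eef_pos"],s["eef_rot"],s["wrist_force"],s["width"],s["time"])
o=[]
for n,b in(("top",(190,290,130,330)),("side",(200,350,200,400))):
    c=camera(n); o.append(cv2.resize(c["color"][b[0]:b[1],b[2]:b[3]],None,fx=2,fy=2))
    h=cloud(c).reshape(-1,3); 
    q=h[(h[:,2]>115)&(h[:,2]<125)&(np.hypot(*(h[:,:2]-[524,98]).T)<32)]
    if len(q): print(n,len(q),cv2.minEnclosingCircle(q[:,:2].astype(np.float32)),np.median(q[:,2]))
    g=(h[:,2]>98)&(h[:,2]<108)&(np.hypot(*(h[:,:2]-[489,313]).T)<25);q=h[g]
    if len(q): print(" grip",len(q),cv2.minEnclosingCircle(q[:,:2].astype(np.float32)))
w=max(i.shape[1] for i in o)
cv2.imwrite("pics/seat.png",np.vstack([cv2.copyMakeBorder(i,0,0,0,w-i.shape[1],0) for i in o]))
E
```

```text
[452.77315529 377.76804135 213.51039598] [-3.14079702e+00  6.55197465e-04 -4.51493697e-02] [0.34828541 0.3639711  0.08750648] 0.29869166407881903 14.325
top 416 ((523.3386840820312, 98.52742767333984), 21.446924209594727) 119.0818415493564
 grip 87 ((488.6561584472656, 312.2626953125), 9.897927284240723)
side 315 ((525.4237670898438, 101.91602325439453), 21.945810317993164) 119.99466559042719
 grip 117 ((489.1851806640625, 312.84381103515625), 11.09101676940918)
```

View pics/seat.png

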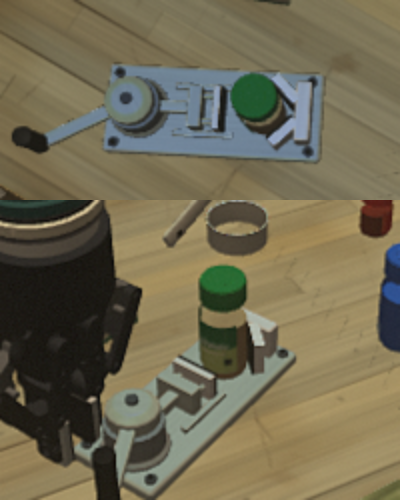

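The picture shows the jar upright against both vee faces, with the jaw clear of it. Now I place the shut fingers behind the lever grip.

>>> {"fn": "servo_tool", "kwargs": {"deltas": "0.001 -0.016 0 0 0 0.1 0;0.001 -0.016 0 0 0 0.1 0;0.001 -0.016 0 0 0 0.1 0;0.001 -0.016 0 0 0 0.1 0;0 -0.017 0 0 0 0.095 0;0 0 -0.03 0 0 0 0;0 0 -0.03 0 0 0 0;0 0 -0.03 0 0 0 0;0 0 -0.023 0 0 0 0;0 0 -0.01 0 0 0 0;0 0 0 0 0 0 0;0 0 0 0 0 0 0"}}

```text
time: 15.92
eef_pos: [459.7, 294.7, 90.9]
eef_rot: [-3.141, -0.002, 0.446]
wrist_force: [-0.3, -0.4, 0.4]
width: 0.002
gripper_force: 0.0
```

```bash
python3 - <<'E'
from h import *
s=read_state(); print(s["eef_pos"],s["eef_rot"],s["wrist_force"],s["width"],s["time"],s["joint_pos"])
c=camera("side"); cv2.imwrite("pics/lev.png",cv2.resize(c["color"][200:400,150:400],None,fx=2.4,fy=2.4))
E
```

```text
[459.67578728 294.7063882   90.91914982] [-3.14146934e+00 -1.70130827e-03  4.46389979e-01] [-0.26137796 -0.42374154  0.3749351 ] 0.002459200667333532 15.925 [-0.62309015  0.6142093  -0.04126818  2.11833048  0.0604929   0.40843087
 -1.83671568]
```

View pics/lev.png

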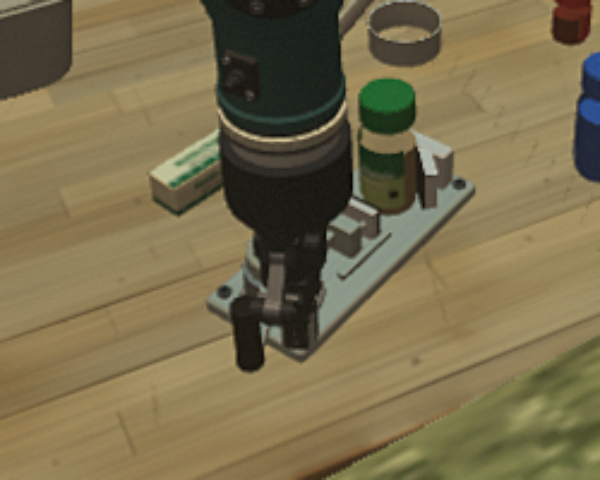

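The fingers are shut and just behind the grip, at the lower left. Joint 7 would run out of range on the swing, so I'll make a half turn with the tool backed off a little.

>>> {"fn": "servo_tool", "kwargs": {"deltas": "-0.015 -0.007 0 0 0 0 0;0 0 0 0 0 0.1745 0;0 0 0 0 0 0.1745 0;0 0 0 0 0 0.1745 0;0 0 0 0 0 0.1745 0;0 0 0 0 0 0.1745 0;0 0 0 0 0 0.1745 0;0 0 0 0 0 0.1745 0;0 0 0 0 0 0.1745 0;0 0 0 0 0 0.1745 0"}}

```text
time: 17.23
eef_pos: [442.7, 286.8, 90.4]
eef_rot: [-3.141, 0.001, 2.024]
wrist_force: [0.3, -1.0, -0.3]
width: 0.001
gripper_force: 0.0
```

>>> {"fn": "servo_tool", "kwargs": {"deltas": "0 0 0 0 0 0.1745 0;0 0 0 0 0 0.1745 0;0 0 0 0 0 0.1745 0;0 0 0 0 0 0.1745 0;0 0 0 0 0 0.1745 0;0 0 0 0 0 0.1745 0;0 0 0 0 0 0.1745 0;0 0 0 0 0 0.1745 0;0 0 0 0 0 0.1745 0;0 0 0 0 0 0 0;0 0 0 0 0 0 0"}}

```text
time: 18.6
eef_pos: [443.4, 287.2, 90.1]
eef_rot: [-3.141, -0.0, -2.697]
wrist_force: [-0.4, -0.3, 0.2]
width: 0.0
gripper_force: 0.0
```

```bash
cat > st.py <<'E'
from h import *
s=read_state(); p=s["eef_pos"]; w=s["wrist_force"]; P=np.array([530.2,227.2])
d=p[:2]-P; r=np.hypot(*d); a=np.arctan2(d[1],d[0]); t=np.array([np.sin(a),-np.cos(a)])
print("t",round(s["time"],2),"p",p.round(1),"rot",s["eef_rot"].round(3),"r",r.round(1),"ang",a.round(3),"F tan",(w[:2]@t).round(1),"rad",(w[:2]@d/r).round(1),"Fz",w[2].round(1),"j7",s["joint_pos"][6].round(2))
E
python3 st.py
```

```text
t 18.6 p [443.4 287.2  90.1] rot [-3.141 -0.    -2.697] r 105.5 ang 2.537 F tan -0.5 rad 0.1 Fz 0.2 j7 0.45
```

>>> {"fn": "servo_tool", "kwargs": {"deltas": "0.008 0.005 0 0 0 0 0;0.008 0.005 0 0 0 0 0;0.005 0.003 0 0 0 0 0;0.003 0.0015 0 0 0 0 0;0.002 0.001 0 0 0 0 0;0 0 0 0 0 0 0"}}

```text
time: 19.35
eef_pos: [469.8, 303.0, 89.9]
eef_rot: [-3.142, -0.0, -2.695]
wrist_force: [0.3, -0.3, -1.0]
width: 0.002
gripper_force: 0.0
```

```bash
python3 st.py; python3 - <<'E'
import numpy as np
for a in np.arange(2.24,-.3,-.06):
    b=a-.06; print(round(a,2),(97*np.array([np.cos(b)-np.cos(a),np.sin(b)-np.sin(a)])/1000).round(4))
E
```

```text
t 19.35 p [469.8 303.   89.9] rot [-3.142 -0.    -2.695] r 96.9 ang 2.244 F tan 0.0 rad -0.4 Fz -1.0 j7 0.49
2.24 [0.0047 0.0035]
2.18 [0.0049 0.0032]
2.12 [0.0051 0.0029]
2.06 [0.0052 0.0026]
2.0 [0.0054 0.0023]
1.94 [0.0055 0.0019]
1.88 [0.0056 0.0016]
1.82 [0.0057 0.0013]
1.76 [0.0057 0.0009]
1.7 [0.0058 0.0006]
1.64 [0.0058 0.0002]
1.58 [ 0.0058 -0.0001]
1.52 [ 0.0058 -0.0005]
1.46 [ 0.0058 -0.0008]
1.4 [ 0.0057 -0.0012]
1.34 [ 0.0056 -0.0015]
1.28 [ 0.0055 -0.0018]
1.22 [ 0.0054 -0.0022]
1.16 [ 0.0053 -0.0025]
1.1 [ 0.0051 -0.0028]
1.04 [ 0.0049 -0.0031]
0.98 [ 0.0047 -0.0034]
0.92 [ 0.0045 -0.0037]
0.86 [ 0.0043 -0.0039]
0.8 [ 0.0041 -0.0042]
0.74 [ 0.0038 -0.0044]
0.68 [ 0.0035 -0.0046]
0.62 [ 0.0032 -0.0048]
0.56 [ 0.0029 -0.005 ]
0.5 [ 0.0026 -0.0052]
0.44 [ 0.0023 -0.0053]
0.38 [ 0.002  -0.0055]
0.32 [ 0.0017 -0.0056]
0.26 [ 0.0013 -0.0057]
0.2 [ 0.001  -0.0057]
0.14 [ 0.0006 -0.0058]
0.08 [ 0.0003 -0.0058]
0.02 [-0.0001 -0.0058]
-0.04 [-0.0004 -0.0058]
-0.1 [-0.0008 -0.0058]
-0.16 [-0.0011 -0.0057]
-0.22 [-0.0014 -0.0056]
-0.28 [-0.0018 -0.0055]
```

>>> {"fn": "servo_tool", "kwargs": {"deltas": "0.0023 0.0018 0 0 0 -0.03 0;0.0024 0.0017 0 0 0 -0.03 0;0.0024 0.0016 0 0 0 -0.03 0;0.0025 0.0016 0 0 0 -0.03 0;0.0026 0.0015 0 0 0 -0.03 0;0.0025 0.0014 0 0 0 -0.03 0;0.0026 0.0013 0 0 0 -0.03 0;0.0026 0.0013 0 0 0 -0.03 0"}}

```text
time: 20.35
eef_pos: [490.0, 315.4, 90.0]
eef_rot: [-3.142, 0.0, -2.937]
wrist_force: [-0.8, 0.4, -0.8]
width: 0.002
gripper_force: 0.2
```

```bash
python3 st.py
```

```text
t 20.35 p [490.  315.4  90. ] rot [-3.142  0.    -2.937] r 96.9 ang 1.999 F tan -0.6 rad 0.7 Fz -0.8 j7 0.32
```

Contact is light. I'll continue round to angle 1.4.

>>> {"fn": "servo_tool", "kwargs": {"deltas": "0.0036 0.0015 0 0 0 -0.04 0;0.0037 0.0013 0 0 0 -0.04 0;0.0037 0.0012 0 0 0 -0.04 0;0.0037 0.001 0 0 0 -0.04 0;0.0038 0.0009 0 0 0 -0.04 0;0.0038 0.0007 0 0 0 -0.04 0;0.0038 0.0005 0 0 0 -0.04 0"}}

```text
time: 21.22
eef_pos: [516.2, 322.5, 90.0]
eef_rot: [3.141, 0.0, 3.065]
wrist_force: [-0.0, 0.7, -0.2]
width: 0.0
gripper_force: 0.2
```

```bash
python3 st.py
```

```text
t 21.23 p [516.2 322.5  90. ] rot [3.141 0.    3.065] r 96.3 ang 1.717 F tan 0.1 rad 0.6 Fz -0.2 j7 0.13
```

>>> {"fn": "servo_tool", "kwargs": {"deltas": "0.0038 0.0004 0 0 0 -0.04 0;0.0039 0.0003 0 0 0 -0.04 0;0.0039 0.0001 0 0 0 -0.04 0;0.0039 0 0 0 0 -0.04 0;0.0039 -0.0002 0 0 0 -0.04 0;0.0038 -0.0003 0 0 0 -0.04 0"}}

```text
time: 21.98
eef_pos: [539.4, 322.7, 90.0]
eef_rot: [3.142, 0.0, 2.825]
wrist_force: [-0.8, 1.4, 0.5]
width: -0.003
gripper_force: 0.2
```

```bash
python3 st.py
```

```text
t 21.98 p [539.4 322.7  90. ] rot [3.142 0.    2.825] r 95.9 ang 1.475 F tan -0.9 rad 1.3 Fz 0.5 j7 -0.03
```

```bash
cat > lv.py <<'E'
from h import *
import sys
P=np.array([530.2,227.2]); c=camera("side"); h=cloud(c).reshape(-1,3)
d=h[:,:2]-P; r=np.hypot(*d.T); b=h[(h[:,2]>48)&(h[:,2]<62)&(r>36)&(r<84)]
b=b[(b[:,1]>190)|(b[:,0]>600)]; a=np.arctan2(b[:,1]-P[1],b[:,0]-P[0])
print("bar n",len(b),"ang pct",np.percentile(a,[5,25,50,75,95]).round(3) if len(b) else "")
cv2.imwrite(sys.argv[1],cv2.resize(c["color"][180:380,170:420],None,fx=2.4,fy=2.4))
E
python3 lv.py pics/l1.png
```

```text
bar n 158 ang pct [1.136 1.219 1.308 1.343 1.384]
```

View pics/l1.png

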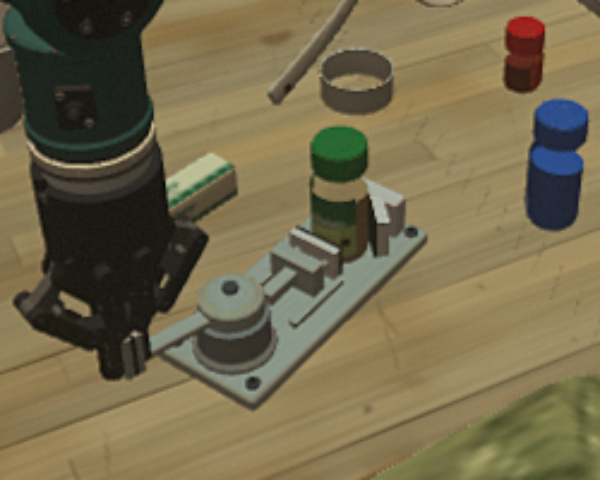

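The lever is following, with the bar at about 1.27 rad, and the jaw is approaching the jar. I'll go on slowly.

>>> {"fn": "servo_tool", "kwargs": {"deltas": "0.0029 -0.0003 0 0 0 -0.03 0;0.0029 -0.0003 0 0 0 -0.03 0;0.0029 -0.0004 0 0 0 -0.03 0;0.0028 -0.0005 0 0 0 -0.03 0"}}

```text
time: 22.52
eef_pos: [550.7, 321.0, 89.9]
eef_rot: [-3.141, 0.0, 2.706]
wrist_force: [-0.6, -0.3, -1.0]
width: -0.006
gripper_force: 0.2
```

```bash
python3 st.py
```

```text
t 22.52 p [550.7 321.   89.9] rot [-3.141  0.     2.706] r 96.0 ang 1.355 F tan -0.5 rad -0.4 Fz -1.0 j7 -0.1
```

>>> {"fn": "servo_tool", "kwargs": {"deltas": "0.0028 -0.0007 0 0 0 -0.03 0;0.0028 -0.0008 0 0 0 -0.03 0;0.0028 -0.0009 0 0 0 -0.03 0;0 0 0 0 0 0 0"}}

```text
time: 23.02
eef_pos: [559.4, 318.7, 90.0]
eef_rot: [3.141, 0.0, 2.617]
wrist_force: [0.2, -0.3, 0.4]
width: 0.004
gripper_force: 0.0
```

```bash
python3 st.py
```

```text
t 23.02 p [559.4 318.7  90. ] rot [3.141 0.    2.617] r 96.0 ang 1.261 F tan 0.3 rad -0.2 Fz 0.4 j7 -0.16
```

>>> {"fn": "servo_tool", "kwargs": {"deltas": "0.0018 -0.0006 0 0 0 -0.02 0;0.0018 -0.0006 0 0 0 -0.02 0;0.0018 -0.0007 0 0 0 -0.02 0;0.0018 -0.0007 0 0 0 -0.02 0"}}

```text
time: 23.52
eef_pos: [566.0, 316.4, 90.0]
eef_rot: [3.141, -0.001, 2.537]
wrist_force: [-0.5, 0.9, -0.0]
width: 0.004
gripper_force: 0.7
```

>>> {"fn": "servo_tool", "kwargs": {"deltas": "0.0018 -0.0007 0 0 0 -0.02 0;0.0018 -0.0008 0 0 0 -0.02 0;0.0017 -0.0008 0 0 0 -0.02 0;0.0017 -0.0008 0 0 0 -0.02 0"}}

```text
time: 24.02
eef_pos: [572.6, 313.6, 89.9]
eef_rot: [-3.142, -0.001, 2.457]
wrist_force: [-2.8, 3.1, -1.3]
width: 0.004
gripper_force: 2.0
```

```bash
python3 st.py
```

```text
t 24.02 p [572.6 313.6  89.9] rot [-3.142e+00 -1.000e-03  2.457e+00] r 96.3 ang 1.114 F tan -3.9 rad 1.6 Fz -1.3 j7 -0.26
```

Resistance has started: tangential force is 3.9 N, so the jaw is at the jar. I'll keep the small steps.

>>> {"fn": "servo_tool", "kwargs": {"deltas": "0.0017 -0.0009 0 0 0 -0.02 0;0.0017 -0.0009 0 0 0 -0.02 0;0.0017 -0.0009 0 0 0 -0.02 0;0.0017 -0.001 0 0 0 -0.02 0"}}

```text
time: 24.52
eef_pos: [580.1, 309.4, 90.0]
eef_rot: [3.142, -0.0, 2.376]
wrist_force: [-3.1, 3.6, -1.5]
width: -0.002
gripper_force: 2.1
```

```bash
python3 st.py
```

```text
t 24.52 p [580.1 309.4  90. ] rot [ 3.142 -0.     2.376] r 96.1 ang 1.026 F tan -4.5 rad 1.5 Fz -1.5 j7 -0.31
```

>>> {"fn": "servo_tool", "kwargs": {"deltas": "0.0016 -0.001 0 0 0 -0.02 0;0.0016 -0.001 0 0 0 -0.02 0;0.0016 -0.0011 0 0 0 -0.02 0;0.0016 -0.0011 0 0 0 -0.02 0"}}

```text
time: 25.02
eef_pos: [586.5, 305.1, 90.0]
eef_rot: [-3.142, -0.0, 2.297]
wrist_force: [-3.6, 2.2, -0.9]
width: -0.0
gripper_force: 2.1
```

```bash
python3 st.py
```

```text
t 25.02 p [586.5 305.1  90. ] rot [-3.142 -0.     2.297] r 96.1 ang 0.946 F tan -4.2 rad -0.3 Fz -0.9 j7 -0.36
```

>>> {"fn": "servo_tool", "kwargs": {"deltas": "0.0015 -0.0011 0 0 0 -0.02 0;0.0015 -0.0012 0 0 0 -0.02 0;0.0015 -0.0012 0 0 0 -0.02 0;0.0015 -0.0012 0 0 0 -0.02 0"}}

```text
time: 25.52
eef_pos: [592.5, 300.4, 90.0]
eef_rot: [-3.142, 0.0, 2.216]
wrist_force: [-4.1, 3.1, -1.9]
width: -0.002
gripper_force: 2.0
```

>>> {"fn": "servo_tool", "kwargs": {"deltas": "0.0014 -0.0013 0 0 0 -0.02 0;0.0014 -0.0013 0 0 0 -0.02 0;0.0014 -0.0013 0 0 0 -0.02 0"}}

```text
time: 25.9
eef_pos: [596.7, 296.4, 90.0]
eef_rot: [-3.142, 0.0, 2.156]
wrist_force: [-2.3, 1.9, -1.8]
width: -0.0
gripper_force: 2.0
```

```bash
python3 st.py
```

```text
t 25.9 p [596.7 296.4  90. ] rot [-3.142  0.     2.156] r 96.0 ang 0.805 F tan -2.9 rad -0.2 Fz -1.8 j7 -0.45
```

>>> {"fn": "servo_tool", "kwargs": {"deltas": "0.0014 -0.0013 0 0 0 -0.02 0;0.0013 -0.0014 0 0 0 -0.02 0;0.0013 -0.0014 0 0 0 -0.02 0"}}

```text
time: 26.28
eef_pos: [600.8, 292.3, 90.0]
eef_rot: [3.142, 0.0, 2.096]
wrist_force: [-2.2, 2.5, -2.9]
width: 0.005
gripper_force: 1.8
```

>>> {"fn": "servo_tool", "kwargs": {"deltas": "0.0013 -0.0014 0 0 0 -0.02 0;0.0013 -0.0014 0 0 0 -0.02 0;0.0012 -0.0015 0 0 0 -0.02 0"}}

```text
time: 26.65
eef_pos: [604.5, 287.9, 90.0]
eef_rot: [-3.141, 0.0, 2.036]
wrist_force: [-1.6, 2.9, -0.8]
width: -0.003
gripper_force: 1.6
```

```bash
python3 st.py
```

```text
t 26.65 p [604.5 287.9  90. ] rot [-3.141  0.     2.036] r 96.0 ang 0.685 F tan -3.3 rad 0.6 Fz -0.8 j7 -0.53
```

Force is decreasing as the lever nears center. At 0.68 rad each 0.02 rad step is about (0.0012, -0.0015).

>>> {"fn": "servo_tool", "kwargs": {"deltas": "0.0012 -0.0015 0 0 0 -0.02 0;0.0012 -0.0015 0 0 0 -0.02 0;0.0011 -0.0015 0 0 0 -0.02 0"}}

```text
time: 27.02
eef_pos: [608.0, 283.4, 90.0]
eef_rot: [-3.141, 0.0, 1.976]
wrist_force: [-3.1, 0.8, -2.1]
width: -0.002
gripper_force: 1.4
```

>>> {"fn": "servo_tool", "kwargs": {"deltas": "0.0011 -0.0016 0 0 0 -0.02 0;0.0011 -0.0016 0 0 0 -0.02 0;0.001 -0.0016 0 0 0 -0.02 0"}}

```text
time: 27.4
eef_pos: [611.4, 278.7, 90.1]
eef_rot: [3.141, 0.0, 1.916]
wrist_force: [-2.8, 2.7, -0.4]
width: -0.0
gripper_force: 1.1
```

```bash
python3 st.py
```

```text
t 27.4 p [611.4 278.7  90.1] rot [3.141 0.    1.916] r 96.1 ang 0.565 F tan -3.8 rad -1.0 Fz -0.4 j7 -0.61
```

>>> {"fn": "servo_tool", "kwargs": {"deltas": "0.001 -0.0016 0 0 0 -0.02 0;0.001 -0.0016 0 0 0 -0.02 0;0.0009 -0.0017 0 0 0 -0.02 0"}}

```text
time: 27.78
eef_pos: [614.4, 273.8, 90.1]
eef_rot: [3.141, 0.0, 1.856]
wrist_force: [-1.8, 1.8, -0.6]
width: -0.001
gripper_force: 0.9
```

>>> {"fn": "servo_tool", "kwargs": {"deltas": "0.0009 -0.0017 0 0 0 -0.02 0;0.0009 -0.0017 0 0 0 -0.02 0;0.0009 -0.0017 0 0 0 -0.02 0"}}

```text
time: 28.15
eef_pos: [617.1, 268.6, 90.1]
eef_rot: [3.141, 0.0, 1.796]
wrist_force: [-1.1, 1.3, 0.4]
width: 0.001
gripper_force: 0.6
```

```bash
python3 st.py
```

```text
t 28.15 p [617.1 268.6  90.1] rot [3.141 0.    1.796] r 96.2 ang 0.444 F tan -1.6 rad -0.4 Fz 0.4 j7 -0.68
```

>>> {"fn": "servo_tool", "kwargs": {"deltas": "0.0008 -0.0017 0 0 0 -0.02 0;0.0008 -0.0018 0 0 0 -0.02 0;0.0007 -0.0018 0 0 0 -0.02 0"}}

```text
time: 28.52
eef_pos: [619.4, 263.3, 90.1]
eef_rot: [3.141, 0.0, 1.736]
wrist_force: [-0.9, 1.0, -0.4]
width: 0.002
gripper_force: 0.3
```

>>> {"fn": "servo_tool", "kwargs": {"deltas": "0.0007 -0.0018 0 0 0 -0.02 0;0.0007 -0.0018 0 0 0 -0.02 0;0 0 0 0 0 0 0"}}

```text
time: 28.9
eef_pos: [620.7, 259.4, 90.0]
eef_rot: [3.141, 0.001, 1.697]
wrist_force: [0.1, 0.1, -0.2]
width: -0.005
gripper_force: 0.0
```

```bash
python3 st.py
```

```text
t 28.9 p [620.7 259.4  90. ] rot [3.141e+00 1.000e-03 1.697e+00] r 96.1 ang 0.341 F tan -0.1 rad 0.1 Fz -0.2 j7 -0.75
```

Force has gone to zero. I need to see whether the lever ran away.

>>> {"fn": "servo_tool", "kwargs": {"deltas": "0 0 0 0 0 0 0;0 0 0 0 0 0 0;0 0 0 0 0 0 0;0 0 0 0 0 0 0"}}

```text
time: 29.4
eef_pos: [620.4, 260.0, 90.0]
eef_rot: [3.142, 0.0, 1.698]
wrist_force: [-0.1, -0.0, 0.2]
width: -0.003
gripper_force: 0.0
```

```bash
python3 st.py; python3 lv.py pics/l2.png
```

```text
t 29.4 p [620.4 260.   90. ] rot [3.142 0.    1.698] r 96.0 ang 0.349 F tan 0.0 rad -0.1 Fz 0.2 j7 -0.75
bar n 201 ang pct [0.037 0.115 0.188 0.231 0.301]
```

View pics/l2.png

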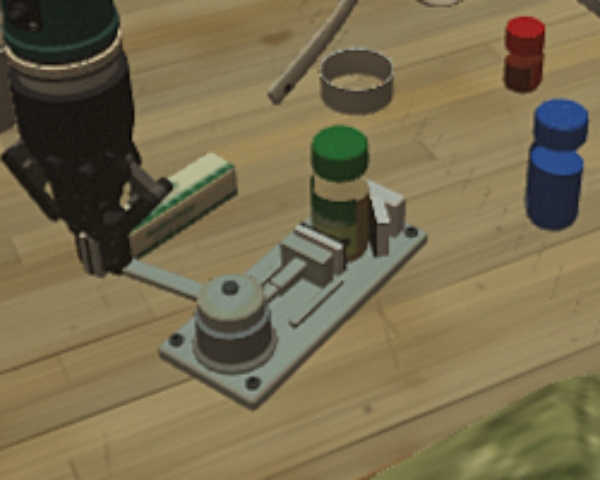

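The lever still sits by the fingers, at about 0.13 rad, so it is near dead center. I'll push a little farther.

>>> {"fn": "servo_tool", "kwargs": {"deltas": "0.0006 -0.0018 0 0 0 -0.02 0;0.0006 -0.0018 0 0 0 -0.02 0;0 0 0 0 0 0 0;0 0 0 0 0 0 0"}}

```text
time: 29.95
eef_pos: [621.6, 256.4, 90.0]
eef_rot: [-3.142, 0.0, 1.658]
wrist_force: [0.1, 0.0, -0.0]
width: -0.004
gripper_force: 0.0
```

```bash
python3 st.py; python3 lv.py pics/l3.png
```

```text
t 29.95 p [621.6 256.4  90. ] rot [-3.142  0.     1.658] r 95.9 ang 0.309 F tan 0.0 rad 0.1 Fz -0.0 j7 -0.77
bar n 189 ang pct [-0.118 -0.051  0.018  0.067  0.13 ]
```

The lever moved 0.17 rad while the tool moved 0.04, so it has snapped past center. I'll back off and rise clear.

>>> {"fn": "servo_tool", "kwargs": {"deltas": "-0.003 0.009 0 0 0 0 0;-0.003 0.009 0 0 0 0 0;0 0 0.02 0 0 0 0;0 0 0.04 0 0 0 0;0 0 0.04 0 0 0 0;0 0.03 0.03 0 0 0 0;0 0.04 0 0 0 0 0;0 0.04 0 0 0 0 0;0 0 0 0 0 0 0;0 0 0 0 0 0 0"}}

```text
time: 31.25
eef_pos: [615.8, 383.7, 220.8]
eef_rot: [3.141, 0.001, 1.658]
wrist_force: [0.0, -0.4, -0.6]
width: 0.001
gripper_force: 0.0
```

```bash
python3 st.py; python3 lv.py pics/l4.png; python3 - <<'E'
from h import *
for n in("top","side"):
    c=camera(n); h=cloud(c).reshape(-1,3)
    for nm,xy,lo,hi in(("jar",(524,98),115,125),("red",(518,-200),62,70)):
        q=h[(h[:,2]>lo)&(h[:,2]<hi)&(np.hypot(*(h[:,:2]-xy).T)<32)]
        if len(q): print(n,nm,len(q),cv2.minEnclosingCircle(q[:,:2].astype(np.float32)),np.median(q[:,2]))
    b=(h[:,2]>27)&(h[:,2]<36)&(h[:,0]>590)&(h[:,0]<760)&(h[:,1]>50)&(h[:,1]<200)
    print(" butter",cv2.minAreaRect(h[b][:,:2].astype(np.float32)))
E
```

```text
t 31.25 p [615.8 383.7 220.8] rot [3.141e+00 1.000e-03 1.658e+00] r 178.4 ang 1.07 F tan 0.2 rad -0.3 Fz -0.6 j7 -0.83
bar n 188 ang pct [-0.116 -0.05   0.023  0.069  0.149]
top jar 415 ((523.4583129882812, 97.6680908203125), 21.44940185546875) 118.92967600049724
top red 247 ((517.2114868164062, -200.6511993408203), 17.777315139770508) 65.22584421372846
 butter ((667.210205078125, 133.61517333984375), (119.71977996826172, 33.571964263916016), 81.65376281738281)
side jar 306 ((525.228271484375, 102.55131530761719), 22.601478576660156) 120.09079127861395
side red 125 ((519.9165649414062, -198.77674865722656), 19.089935302734375) 66.04656621983202
 butter ((668.2098999023438, 136.40359497070312), (119.2505111694336, 32.825416564941406), 81.85828399658203)
```

View pics/l4.png

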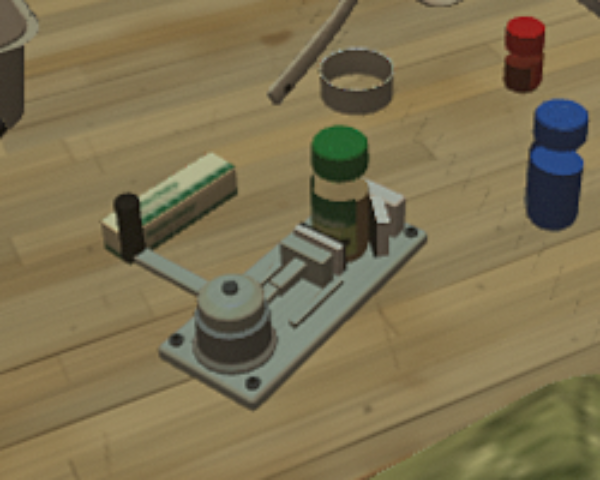

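The lever stays past center by itself. The jar moved less than 1 mm and stands upright, the jaw is against it, and the butter and short jar have not moved. Handing in.

```bash
python3 -c "
from cell import *
print(hand_in())"
```

```text
the job is handed in; nothing more can be done
None
```

I handed in the job at about 31 s of the 72 s: the tall green-lidded jar stands upright in the vee, and the lever snapped past center and stayed there with the jaw against the jar. The clamping force was not measured, and `hand_in()` returned no verdict.

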